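Hang the caddy and hold the hob knob pressed in

ROBOT

A 6-joint arm with a two-finger parallel gripper is mounted at the origin on the work surface. World frame = base frame: x ahead of the robot, y to its left, z up, the work surface at z = 0. Lengths are in m, angles in rad, forces in N, time in s.
With the tool pointing down it reaches from about 0.35 to 0.85 m from the base axis. Payload 8.1 kg.
Tool frame: the origin (TCP) lies where the fingers leave the gripper's body, on its centre line; the fingertips stand 84 mm ahead of it and the grasp point (between the pads) lies 65 mm ahead of it; z points along the fingers, y is the line along which they close (so a half turn about z gives the same grasp; the last joint's range is limited). The gripper opens to 93 mm and grips with 3 to 60 N. Pads are 15 mm wide; open, the fingers measure 128 mm over their backs; the gripper's body (75 mm by 188 mm) begins 65 mm behind the grasp point.
Start: joints at [1.161, 0.13, 1.488, -0, 1.523, -0.085], TCP at [0.191, 0.569, 0.303] pointing down, gripper open.
Joint ranges: [-2.96, 2.96], [-0.89, 2.26], [0.02, 2.5], [-1.34, 4.48], [0, 2.73], [-2.66, 2.66]. Speed limits (rad/s): [2.39, 2.39, 2.79, 3.14, 3.14, 3.14].

INTERFACE

Orientations are given as a rotation vector (axis times angle).
In Python, from plant import robot gives the robot as it stands.
- The arm moves only by the shell command python3 -m jog 'ROWS' [FORCE]. ROWS is text: rows parted by semicolons, each of 5 numbers parted by spaces: the opening, from 0 (shut) to 1 (fully open), then the shift along the tool's x, y, z in m, then the turn about the tool's z in degrees. A call has 1 to 10 rows; each row shifts and turns the commanded pose from where the row before left it, along the tool's axes as they then stand; what a row does not reach is not made up. A row lasts 1/12 s, in which the tool goes at most 41.7 mm and 7.16 degrees, less where a joint would pass 70% of its speed; a pose out of reach is approached as far as the arm can. A call with a gripper value outside its range is refused whole. The fingers move at their own pace and stop on an object; FORCE is the grip in N (left out, the last holds). Time passes only in rows, so rows that do not move let the fingers close. It gives the time, the measured TCP pose, the force, the opening and the grip force at its end, in the units of the state.
- robot.read_state(): the state, without advancing time (a new reading comes with each control period).
- robot.read_camera(name): name is "scene" or "top"; returns a dict with "color" (480x640x3 uint8, red, green, blue), "intrinsics" (3x3 intrinsics, pixels), "pose" (4x4, takes a point from camera to world coordinates). Camera axes: x right, y down, z forward; pixel columns grow to the right and rows downward; lengths in m; the calibration is good to about 2 mm. A picture is of the moment at which its call begins. There is no depth.
- robot.close_job(): hands the job in; it is judged then, once.
The state is a dict: "t": time; "q": joint angles; "dq": joint speeds; "joint_torque": joint torques, N m; "tool_pos": TCP position; "orientation": TCP orientation; "force": force on the tool from outside, world axes, zero at the start; "wrist_torque": the same for the moment, N m; "opening": finger opening in m; "gripper_force": force on a finger pad.
Only numpy, scipy, OpenCV 4.12 (cv2) and the standard library are available. Lean on these libraries where they do the work, as an engineer would, in place of code of your own. Each camera call takes 0.05 s, during which the arm holds its last target. There are 200 camera calls.

TASK

The single-burner gas hob has just been wiped down. First clear the burner: hang the steel utensil caddy by its hook over the upper bar of the counter rail and let go of it. Then take the loose hob knob, turn it so that its D-shaped bore matches the D-shaft of the valve, push it fully home on the shaft, press it in all the way against the valve spring as for lighting, and finish while still holding the knob pressed in; leave the other things on the counter as they are.

Things in the scene. Friction and masses are not known exactly. Their poses are not given: they have to be found in the camera images.
- hob: Single-burner gas hob fixed on the counter: steel plate 280 (its x) x 340 mm (its y), top 12 mm above the counter. Origin under its centre at counter level. -x side = front, towards the robot. Black square pan support, 210 x 210 mm, top 47 mm above the counter, centred at hob (0, +55 mm); valve shaft at hob (0, -118 mm). Place and yaw (+-0.25 rad) vary.
- shaft_tip (a point): Tip of the upright brass valve shaft, on its axis, 38 mm above the counter at rest; axes as the hob's. Diameter 12 mm, D-section: one flat, 1.5 mm from the axis, facing hob +x (away from the front). Top 4 mm taper by 1 mm a side (flat 0.4). Stands 26 mm out of the plate, cannot turn.
- spindle (a joint): How far the valve shaft is pushed in, m: 0 at rest, 0.005 fully in (stop). A spring pushes it back with 3 N at the start of the travel and 8 N at the end.
- knob_center (a point): Loose black hob knob, standing bore-down on the counter right of the hob; about 70 g, 42 mm high. Point on its axis 21 mm above its underside. Round body 48 mm wide, 22 mm high; on it a grip bar along knob x, 14 mm wide (knob y; top edges slightly bevelled), 20 mm high, sides parallel from -22 to +16 mm, with a pointed end at +30 mm (pointer = knob +x).
- knob: The same knob; origin at the centre of its underside, z up. D-bore in the underside, 18 mm deep, 0.6 mm wider all round than the shaft, its flat on the pointer (+x) side: it goes on only with the pointer towards hob +x, within about 15 degrees. Home and not pressed, its underside is 20 mm above the counter; pressed fully in, 15 mm.
- knob_seat (a point): Closed end of the knob's bore, on its axis, 18 mm above its underside; it meets the shaft's tip when the knob is home. Axes as the knob's.
- knob_pointer (a point): Pointed end of the knob's grip bar, 30 mm from the axis and 32 mm above the underside.
- caddy_center (a point): Empty steel utensil caddy, about 170 g, at first upright on the pan support, underside 47 mm above the counter. Point at the centre of its open box, 32.5 mm above its underside. Box 50 (its x) x 56 mm (its y), 65 mm high, walls 2.5 mm. On the +x wall a strap 36 mm wide rises to 85 mm above the underside and folds over to +x into a hook.
- caddy_hook (a point): Middle of the caddy hook's channel, under its top: 39 mm from the box's centre along caddy x, 82 mm above the underside; lies on the bar when hung. The channel is 22 mm wide (28 to 50 mm from the box's centre), open below; its outer lip, 2.5 mm thick, reaches down to 63 mm above the underside. Axes as the caddy's.
- caddy: The same caddy; origin at the centre of its underside, x towards the hook, z up.
- rail_mid (a point): Middle of the upper bar of the steel counter rail left of the hob, on the bar's axis, 165 mm above the counter. Bar 12 mm thick, 280 mm long between two posts, along this point's y; x is level and square to it. A lower bar (8 mm) runs 62 mm beneath it and steadies what hangs there. Fixed; place and yaw vary.
- rail: The counter rail; origin on the counter under the middle of its bars, y along them.
- canister: Clear plastic canister with a white screw-top lid, 98 mm wide, 151 mm high, origin at the centre of its underside. Leave alone.
- ramekin: Cobalt ceramic ramekin, 88 mm wide, 46 mm high, origin at the centre of its underside. Leave alone.
- chip_clip: Steel spring-loaded chip clip lying flat, about 62 x 95 mm, 20 mm high, origin at the centre of its underside. Leave alone.
- paddle: Wooden butter paddle lying flat beyond the hob, 240 mm long, 10 mm thick, origin on its underside near the middle. Leave alone.

How it is judged:
By the outcome, as a careful person would: the job done as asked, in the order asked, and still so for the second after the job is handed in, while the arm keeps its last pose, push and grip.
It also fails if it takes over 53 s, if anything falls off the work surface, if the arm or the gripper's body presses on something with over 40 N, if the wrist force passes 120 N, or if a joint passes its speed limit or range.

## Working session

There is one attempt and no reset: what is moved stays moved. The work goes in short steps, Python scripts to look and compute and a shell command to move; the robot and the scene stay as the last step left them, time stands still between calls to the robot, and variables do not carry over. Pictures are saved under pics/ and viewed, at most 10 in all, crops included, and the job is handed in when it is done.

```bash
ls; mkdir -p pics
python3 - <<'E'
from plant import robot
import cv2,numpy as np
s=robot.read_state();print(s)
for n in("scene","top"):
    c=robot.read_camera(n);cv2.imwrite(f"pics/{n}0.png",c["color"][:,:,::-1]);print(n,c["intrinsics"],c["pose"])
E
```

```text
pics
{'t': 0.0, 'q': array([ 1.16061024e+00,  1.31151135e-01,  1.48924134e+00,  1.28508486e-05,
        1.52301071e+00, -8.53842623e-02]), 'dq': array([0.00097708, 0.00027982, 0.00066109, 0.00106105, 0.00105829,
       0.00073487]), 'joint_torque': array([-1.75704030e-03, -5.59853375e+01, -4.91742575e+01,  7.64936185e-02,
        3.61060433e-02, -2.28379454e-04]), 'tool_pos': array([0.19127642, 0.56826613, 0.30171414]), 'orientation': array([-5.07884775e-01, -3.09980352e+00,  2.75177457e-03]), 'force': array([0.22888678, 0.43219155, 0.5846481 ]), 'wrist_torque': array([-0.03639231,  0.06839232,  0.00140482]), 'gripper_force': 0.0, 'opening': 0.09312917880180499}
scene [[457.13222339   0.         315.33751354]
 [  0.         457.13222339 245.42365798]
 [  0.           0.           1.        ]] [[ 0.21842742  0.71692957 -0.66204339  1.35550857]
 [ 0.97584133 -0.16381608  0.14456139 -0.17671565]
 [-0.00481302 -0.67762547 -0.73539143  0.98219506]
 [ 0.          0.          0.          1.        ]]
top [[492.57713659   0.         323.39638858]
 [  0.         492.57713659 242.7783299 ]
 [  0.           0.           1.        ]] [[-0.02688119 -0.96965746  0.24298519  0.33523356]
 [-0.99963698  0.02563318 -0.00829692  0.01170077]
 [ 0.00181668 -0.24312002 -0.96999451  1.0441803 ]
 [ 0.          0.          0.          1.        ]]
```

View pics/scene0.png

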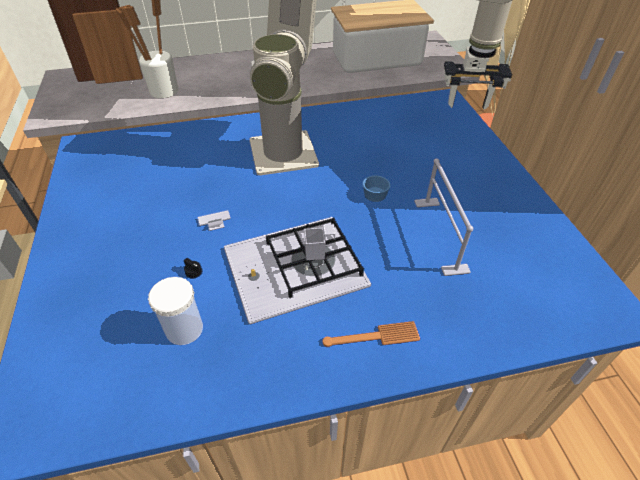

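View pics/top0.png

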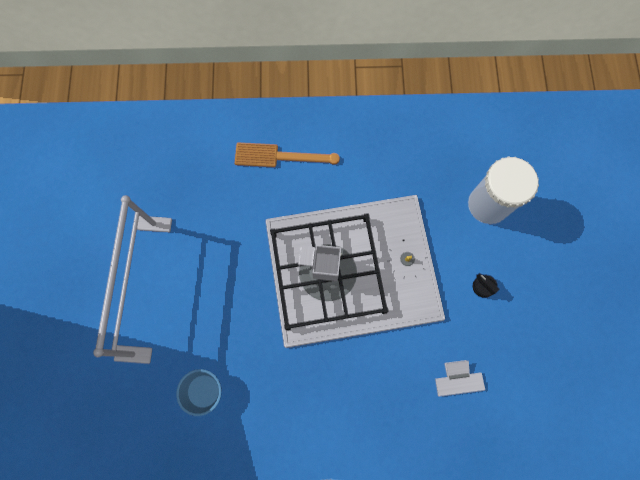

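The top view (up = +x, left = +y) shows the hob plate with corners at about (267,218), (418,197), (443,319) and (287,345). The caddy is near (327,260), the shaft near (408,259), the knob near (485,285), and the rail's upper bar runs from (125,200) to (99,352). Next, an enlarged view of the caddy, knob and shaft.

```bash
cat > h.py <<'E'
import numpy as np,cv2
from plant import robot
K={};P={}
def cam(n,f=None):
    c=robot.read_camera(n);K[n]=c["intrinsics"];P[n]=c["pose"]
    if f:cv2.imwrite(f,c["color"][:,:,::-1])
    return c["color"]
def ray(n,u,v):
    d=P[n][:3,:3]@np.linalg.inv(K[n])@[u,v,1];return P[n][:3,3],d
def pl(n,u,v,z):
    o,d=ray(n,u,v);return o+d*(z-o[2])/d[2]
def tri(u1,v1,u2,v2):  # top, scene
    A=[];b=[]
    for n,u,v in(("top",u1,v1),("scene",u2,v2)):
        o,d=ray(n,u,v);d/=np.linalg.norm(d);M=np.eye(3)-np.outer(d,d);A.append(M);b.append(M@o)
    return np.linalg.lstsq(np.vstack(A),np.hstack(b),rcond=None)[0]
def proj(n,p):
    q=np.linalg.inv(P[n])@np.r_[p,1];q=K[n]@q[:3];return q[:2]/q[2]
E
python3 - <<'E'
from h import *
a=cv2.imread("pics/top0.png");b=cv2.imread("pics/scene0.png")
def crop(i,u,v,w,h,k):return cv2.resize(i[v:v+h,u:u+w],None,fx=k,fy=k,interpolation=cv2.INTER_CUBIC)
r=[crop(a,285,225,80,60,5),crop(b,280,210,80,60,5),crop(a,450,255,80,60,5),crop(b,160,240,80,60,5)]
cv2.imwrite("pics/crops.png",np.vstack([np.hstack(r[:2]),np.hstack(r[2:])]))
cam("top");cam("scene")
print(P["top"][:3,3])
for u,v in((267,218),(418,197),(443,319),(287,345)):print(pl("top",u,v,.012))
for u,v in((125,200),(99,352)):print(pl("top",u,v,.165))
for u,v in((437,163),(469,227)):print("s",pl("scene",u,v,.165))
E
```

```text
[0.33523356 0.01170077 1.0441803 ]
[0.65291279 0.12468849 0.012     ]
[ 0.69265051 -0.20918475  0.012     ]
[ 0.4237918  -0.24148738  0.012     ]
[0.37947474 0.08339183 0.012     ]
[0.64818569 0.37472178 0.165     ]
[0.36974418 0.40016676 0.165     ]
s [0.38047835 0.40019737 0.165     ]
s [0.64446123 0.37505265 0.165     ]
```

View pics/crops.png

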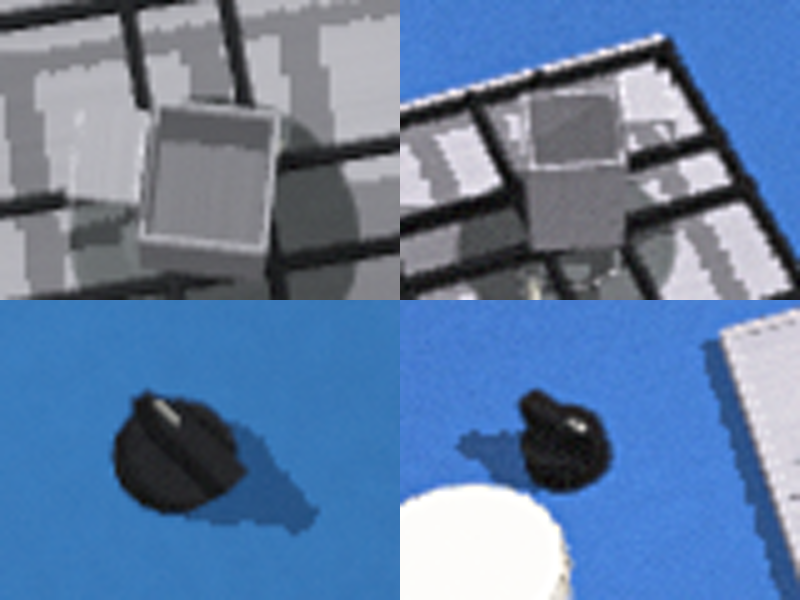

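The crops show the caddy's rim, with its hook to the left in the top view (+y, towards the rail). The knob's pointer, with its white mark, points up-left in the top view, a yaw of about 48°. Now the numbers.

Run:
```python
from h import *
from scipy.spatial.transform import Rotation as R
T=cam("top");S=cam("scene")
s=robot.read_state();Rm=R.from_rotvec(s["orientation"]).as_matrix();print("tool",s["tool_pos"].round(4),Rm.round(3).tolist())
c=np.array([pl("top",u,v,.112) for u,v in((316,246.2),(341,246),(338.6,275),(313.4,273.4))]);print("rim",c.round(3).tolist(),c.mean(0))
print("yaw edges",[np.degrees(np.arctan2(*(c[i]-c[j])[1::-1])).round(1) for i,j in((0,3),(1,2),(0,1),(3,2))])
print("hook outer",pl("top",299.5,256,.13))
sr=[pl("scene",280+x/5,210+y/5,.112) for x,y in((527,92),(622,92),(622,165),(527,167))];print("rim scene",np.round(sr,3).tolist(),np.mean(sr,0))
for n,I,(u,v) in(("top",T,(408,259)),("scene",S,(253,273))):
    h=cv2.cvtColor(I,cv2.COLOR_RGB2HSV);m=((h[...,0]>12)&(h[...,0]<35)&(h[...,1]>90)&(h[...,2]>60)).astype(np.uint8)
    k=np.zeros_like(m);k[v-15:v+15,u-15:u+15]=1;m*=k;y,x=np.nonzero(m);print(n,"brass",len(x),x.mean(),y.mean(),x.min(),x.max(),y.min(),y.max(),pl(n,x.mean(),y.mean(),.034))
for n,I,(u,v) in(("top",T,(485,285)),("scene",S,(193,268))):
    h=I.max(2);m=np.zeros(h.shape,np.uint8);m[v-20:v+20,u-22:u+22]=(h[v-20:v+20,u-22:u+22]<60);
    cc=max(cv2.findContours(m,0,2)[0],key=cv2.contourArea);x,y,w,hh=cv2.boundingRect(cc);M=cv2.moments(cc);print(n,"knob",x,y,w,hh,M["m10"]/M["m00"],M["m01"]/M["m00"],pl(n,M["m10"]/M["m00"],M["m01"]/M["m00"],.018))
print("canister",pl("top",512,181,.151))
```

```text
tool [0.1914 0.5685 0.3024] [[-0.948, 0.319, -0.0], [0.319, 0.948, -0.001], [0.0, -0.001, -1.0]]
rim [[0.562, 0.018, 0.112], [0.561, -0.03, 0.112], [0.504, -0.024, 0.112], [0.509, 0.025, 0.112]] [ 0.53412378 -0.00281143  0.112     ]
yaw edges [np.float64(-6.6), np.float64(-6.6), np.float64(89.0), np.float64(84.8)]
hook outer [0.53954342 0.04997367 0.13      ]
rim scene [[0.553, 0.191, 0.112], [0.565, 0.24, 0.112], [0.615, 0.222, 0.112], [0.606, 0.173, 0.112]] [0.58477643 0.20653574 0.112     ]
top brass 30 408.0 258.1 405 411 256 261 [ 0.55045749 -0.17353284  0.034     ]
scene brass 30 252.73333333333332 272.53333333333336 251 255 269 276 [ 0.56084891 -0.175241    0.034     ]
top knob 473 274 26 23 484.586736934563 286.12472551602986 [ 0.48940957 -0.3333592   0.018     ]
scene knob 184 259 18 19 191.76993166287016 268.4836750189825 [ 0.49592174 -0.33670801  0.018     ]
canister [ 0.67231968 -0.36340196  0.151     ]
```

```bash
python3 -m jog '1 0 0 0 7;1 0 0 0 7;1 0 0 0 7;1 0 0 0 7;1 0 0 0 7;1 0 0 0 7;1 0 0 0 7;1 0 0 0 7;1 0 0 0 7;1 0 0 0 7'; python3 -m jog '1 0 0 0 7;1 0 0 0 0.4;1 -0.025 0.019 0 0;1 -0.027 0.02 0 0;1 -0.027 0.02 0 0;1 -0.027 0.02 0 0;1 -0.027 0.02 0 0;1 -0.027 0.02 0 0;1 -0.027 0.02 0 0;1 -0.027 0.02 0 0';python3 -m jog '1 -0.027 0.02 0 0;1 -0.027 0.02 0 0;1 -0.027 0.02 0 0;1 -0.027 0.02 0 0;1 -0.027 0.02 0 0;1 -0.027 0.02 0 0;1 -0.027 0.02 0 0;1 -0.027 0.02 0 0'
python3 - <<'E'
from h import *
from scipy.spatial.transform import Rotation as R
cam("top");cam("scene")
sr=[pl("scene",280+(x-400)/5,210+y/5,.112) for x,y in((527,92),(622,92),(622,165),(527,167))];print("rim scene",np.round(sr,3).tolist(),np.mean(sr,0))
s=robot.read_state();Rm=R.from_rotvec(s["orientation"]).as_matrix();print("tool",s["tool_pos"].round(4),Rm.round(3).tolist(),s["q"])
print("yaw y",np.degrees(np.arctan2(Rm[1,1],Rm[0,1])));print("to caddy",Rm.T@(np.array([.534,-.003,.047+.042+.065])-s["tool_pos"]))
E
```

```text
t: 1.13
tool_pos: [0.1915, 0.5686, 0.3026]
orientation: [2.201, 2.241, -0.0]
force: [-0.0, 0.7, -0.7]
opening: 0.0927
gripper_force: 0.0
t: 1.97
tool_pos: [0.3276, 0.3377, 0.3028]
orientation: [2.33, 2.107, 0.001]
force: [0.9, -0.2, 0.2]
opening: 0.0929
gripper_force: 0.0
t: 2.63
tool_pos: [0.4642, 0.106, 0.3029]
orientation: [2.33, 2.107, 0.001]
force: [-0.4, 0.4, 0.6]
opening: 0.0927
gripper_force: 0.0
rim scene [[0.506, -0.018, 0.112], [0.517, 0.032, 0.112], [0.569, 0.019, 0.112], [0.559, -0.029, 0.112]] [0.53773695 0.00085605 0.112     ]
tool [0.4653 0.1039 0.3028] [[0.105, 0.994, 0.001], [0.994, -0.105, -0.001], [-0.001, 0.001, -1.0]] [ 1.13090030e-01 -2.09371382e-01  1.81893165e+00 -1.50246691e-03
  1.53142724e+00  2.18631363e-01]
yaw y -6.043675729855326
to caddy [-0.0989065   0.07943782  0.14898754]
```

```bash
python3 -m jog '1 -0.024 0.02 0 0;1 -0.024 0.02 0 0;1 -0.024 0.02 0 0;1 -0.025 0.021 0 0;1 0 0 0.03 0;1 0 0 0.03 0;1 0 0 0.03 0;1 0 0 0.01 0;1 0 0 0 0;1 0 0 0 0'
python3 - <<'E'
from h import *
a=cam("top");b=cam("scene")
f=lambda i,u,v:cv2.resize(i[v:v+60,u:u+80,::-1],None,fx=5,fy=5,interpolation=cv2.INTER_CUBIC)
cv2.imwrite("pics/c2.png",np.hstack([f(a,285,225),f(b,280,210)]))
E
```

```text
t: 3.57
tool_pos: [0.534, 0.0032, 0.2033]
orientation: [-2.332, -2.104, 0.0]
force: [0.2, -0.4, 0.1]
opening: 0.0929
gripper_force: 0.0
```

View pics/c2.png

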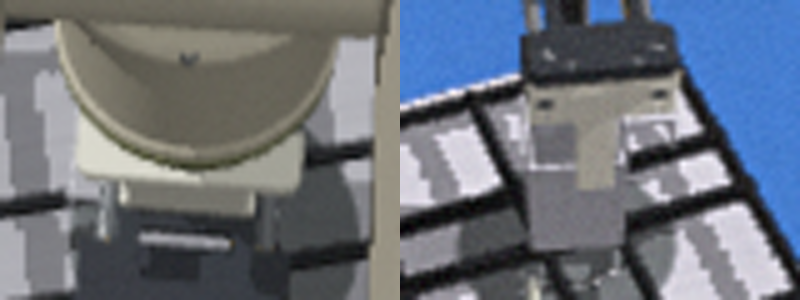

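The scene half shows the far finger's tip at crop (597,190). The box's rim is centred at about x=575, so I'm checking that offset by casting rays.

Run:
```python
from h import *
cam("scene");cam("top")
s=robot.read_state();t=s["tool_pos"]
print("tip seen",pl("scene",319.4,248,t[2]-.084)," expected inner face",t+[.0465*.9945,-.0465*.1045,-.084], "outer",t+[.064*.9945,-.064*.1045,-.084])
c=np.array([.536,-.001,.112]);cx=np.array([.105,.994,0]);cy=np.array([-.994,.105,0])
for a in(-.025,.025):
  for b in (-.028,.028):
    p=c+a*cx+b*cy;print(p.round(3),[(proj("scene",p)-[280,210])*5+[400,0],(proj("top",p)-[285,225])*5])
for d in ((.025,0),(.052,0)):print("hook",(proj("scene",c+[0,0,.02]+d[0]*cx)-[280,210])*5+[400,0],(proj("top",c+[0,0,.02]+d[0]*cx)-[285,225])*5)
```

```text
tip seen [0.59139786 0.00067919 0.12119175]  expected inner face [ 0.58156927 -0.00205534  0.12119175] outer [ 0.59897302 -0.00388409  0.12119175]
[ 0.561 -0.029  0.112] [array([528.63819011, 169.36986832]), array([275.94267817, 105.5177539 ])]
[ 0.506 -0.023  0.112] [array([518.13616068,  93.34316962]), array([265.73889567, 246.68919512])]
[0.566 0.021 0.112] [array([624.07297836, 160.99177648]), array([148.08800681,  95.71419155])]
[0.511 0.027 0.112] [array([610.67402894,  85.45169347]), array([136.06036034, 236.61633883])]
hook [617.58445299  96.04159884] [141.17719662 154.43820723]
hook [668.70581781  91.66334877] [ 70.30281794 148.97418821]
```

```bash
python3 -m jog '1 -0.003 0 0.01 0;1 0 0 0.02 0;1 0 0 0.019 0;1 0 0 0 0;0 0 0 0 0;0 0 0 0 0;0 0 0 0 0;0 0 0 0 0;0 0 0 0 0;0 0 0 0 0' 30;python3 -m jog '0 0 0 0 0;0 0 0 0 0;0 0 0 0 0;0 0 0 0 0;0 0 0 0 0;0 0 0 0 0;0 0 0 0 0;0 0 0 0 0' 30
```

```text
t: 4.6
tool_pos: [0.5342, -0.0003, 0.1545]
orientation: [2.334, 2.101, 0.001]
force: [-0.3, 0.1, 0.2]
opening: 0.058
gripper_force: 0.0
t: 5.27
tool_pos: [0.5342, -0.0004, 0.1544]
orientation: [2.334, 2.101, 0.001]
force: [-0.1, 0.1, 5.4]
opening: 0.0561
gripper_force: 29.8
```

```bash
python3 -m jog '0 0 0 -0.01 0;0 0 0 -0.02 0;0 0 0 -0.025 0;0 0 0 -0.03 0;0 0 0 -0.02 0;0 0.015 -0.003 0 0;0 0.025 -0.005 0 0;0 0.03 -0.006 0 0;0 0.03 -0.006 0 0;0 0.03 -0.006 0 0';python3 -m jog '0 0.03 -0.006 0 0;0 0.03 -0.006 0 0;0 0.03 -0.006 0 0;0 0.03 -0.006 0 0;0 0.025 -0.006 0 0;0 0.02 -0.004 0 0;0 0.01 -0.003 0 0;0 0 0 0 0;0 0 0 0 0'
python3 - <<'E'
from h import *
a=cam("top");b=cam("scene");s=robot.read_state();print(s["tool_pos"],s["orientation"],s["opening"])
f=lambda i,u,v:cv2.resize(i[v:v+150,u:u+200,::-1],None,fx=2,fy=2,interpolation=cv2.INTER_CUBIC)
print((proj("top",s["tool_pos"])),proj("scene",s["tool_pos"]))
cv2.imwrite("pics/c3.png",np.vstack([np.hstack([f(a,60,190),f(b,360,110)])]))
E
```

```text
t: 6.1
tool_pos: [0.5208, 0.1327, 0.2586]
orientation: [-2.335, -2.101, 0.001]
force: [-0.4, -0.1, -2.4]
opening: 0.056
gripper_force: 29.8
t: 6.85
tool_pos: [0.5028, 0.3092, 0.2584]
orientation: [2.334, 2.103, -0.002]
force: [0.4, 0.3, -2.4]
opening: 0.0562
gripper_force: 29.8
[0.50321468 0.30835707 0.25856915] [ 2.33549702e+00  2.10068994e+00 -1.34376769e-03] 0.05598433653134467
[137.23769334 264.75976927] [429.24469174 166.98991819]
```

View pics/c3.png

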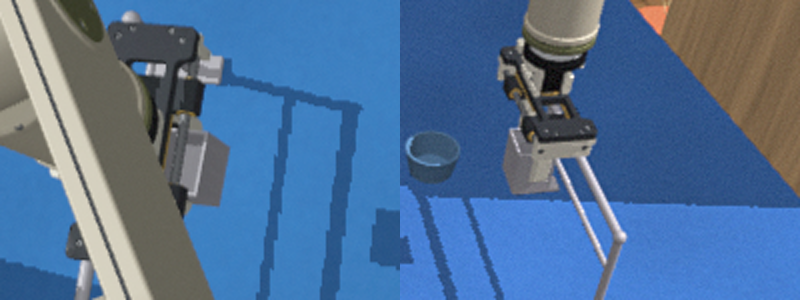

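The caddy hangs level in the gripper with its hook towards the bar. It has 40 mm to go across, then down.

```bash
python3 -m jog '0 0.01 0 0 0;0 0.015 0 0 0;0 0.01 0 0 0;0 0.0055 0 0 0;0 0 0 0 0;0 0 0 0.01 0;0 0 0 0.015 0;0 0 0 0.01 0;0 0 0 0 0';python3 -m jog '0 0 0 0.005 0;0 0 0 0.005 0;0 0 0 0 0'; python3 -m jog '0 0 0 0.006 0;0 0 0 0.006 0;0 0 0 0 0'
```

```text
t: 7.7
tool_pos: [0.5058, 0.3485, 0.2198]
orientation: [-2.334, -2.101, 0.009]
force: [0.3, 0.2, -2.4]
opening: 0.0562
gripper_force: 29.8
t: 7.95
tool_pos: [0.5071, 0.3496, 0.213]
orientation: [-2.335, -2.102, 0.001]
force: [-0.0, -1.3, -1.4]
opening: 0.0562
gripper_force: 29.8
t: 8.2
tool_pos: [0.5067, 0.3496, 0.2003]
orientation: [-2.335, -2.102, 0.003]
force: [-0.7, -0.1, -2.0]
opening: 0.0559
gripper_force: 29.8
```

```bash
python3 -m jog '0 0 0 0.003 0;0 0 0 0 0;0 0 0 0 0'; python3 -m jog '0 0 0 0.002 0;0 0 0 0 0;0 0 0 0 0'
```

```text
t: 8.45
tool_pos: [0.5072, 0.3499, 0.1987]
orientation: [-2.335, -2.102, 0.0]
force: [-0.2, -1.3, -2.2]
opening: 0.0566
gripper_force: 29.8
t: 8.7
tool_pos: [0.5073, 0.3499, 0.1967]
orientation: [2.335, 2.102, -0.0]
force: [0.4, 0.2, -2.8]
opening: 0.0561
gripper_force: 29.8
```

```bash
python3 -m jog '0 0 0 0.002 0;0 0 0 0 0;0 0 0 0 0'; python3 -m jog '0 0 0 0.002 0;0 0 0 0 0;0 0 0 0 0'
python3 - <<'E'
from h import *
a=cam("top");b=cam("scene");s=robot.read_state()
f=lambda i,u,v:cv2.resize(i[v:v+75,u:u+100,::-1],None,fx=4,fy=4,interpolation=cv2.INTER_CUBIC)
cv2.imwrite("pics/c4.png",np.vstack([np.hstack([f(a,90,230),f(b,400,160)])]))
E
```

```text
t: 8.95
tool_pos: [0.5078, 0.3503, 0.196]
orientation: [2.335, 2.102, 0.003]
force: [-0.9, -0.4, 4.7]
opening: 0.056
gripper_force: 29.9
t: 9.2
tool_pos: [0.5084, 0.3508, 0.195]
orientation: [2.335, 2.102, 0.007]
force: [-1.1, 1.0, 8.5]
opening: 0.0552
gripper_force: 30.0
```

View pics/c4.png

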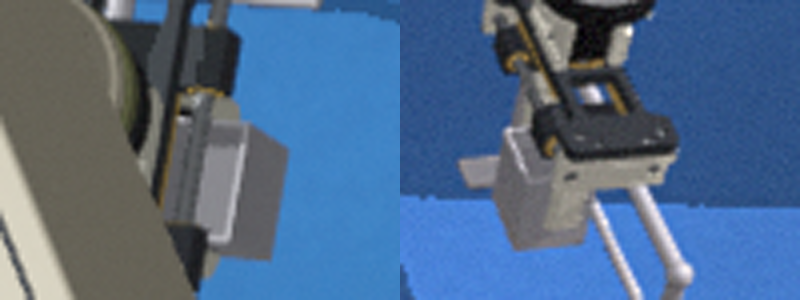

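The force rose just at the expected height (underside about 88 mm), so the hook is resting on the bar. Releasing now.

```bash
python3 -m jog '0 0 0 -0.001 0;0.68 0 0 0 0;0.72 0 0 0 0;0.85 0 0 0 0;1 0 0 0 0;1 0 0 0 0;1 0 0 0 0;1 0 0 -0.01 0;1 0 0 -0.02 0;1 0 0 -0.03 0';python3 -m jog '1 0 0 -0.03 0;1 0 0 -0.03 0;1 0 0 -0.02 0;1 -0.03 0.01 0 0;1 -0.04 0.01 0 0;1 -0.04 0.01 0 0;1 -0.04 0.01 0 0;1 -0.04 0.01 0 0;1 -0.04 0.01 0 0;1 -0.04 0.01 0 0';python3 - <<'E'
from h import *
a=cam("top");b=cam("scene");s=robot.read_state()
f=lambda i,u,v:cv2.resize(i[v:v+100,u:u+100,::-1],None,fx=4,fy=4,interpolation=cv2.INTER_CUBIC)
cv2.imwrite("pics/c5.png",np.vstack([np.hstack([f(a,90,220),f(b,400,160)])]))
E
```

```text
t: 10.13
tool_pos: [0.5059, 0.349, 0.2517]
orientation: [-2.334, -2.101, 0.009]
force: [-0.7, 0.7, -1.1]
opening: 0.0929
gripper_force: 0.0
t: 10.97
tool_pos: [0.5485, 0.0721, 0.3349]
orientation: [2.334, 2.102, 0.002]
force: [1.3, 0.0, -0.5]
opening: 0.0929
gripper_force: 0.0
```

View pics/c5.png

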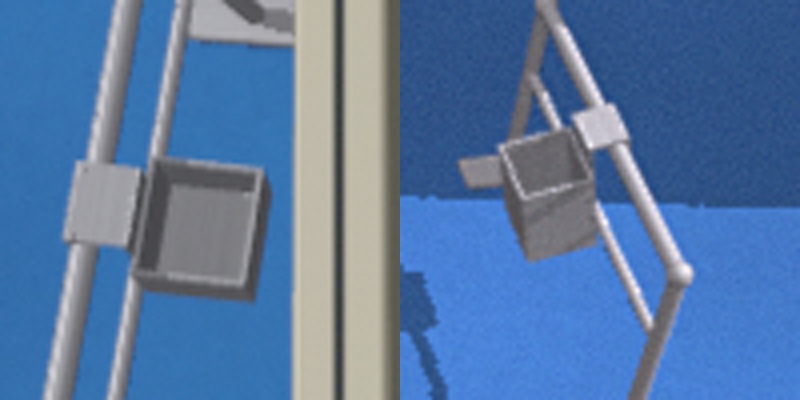

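The caddy hangs on the upper bar and steadies on the lower one, so it is done. Now I measure the knob axis and shaft from the first pictures, which are unobstructed.

Run:
```python
from h import *
from scipy.optimize import least_squares
cam("top");cam("scene")
I={n:cv2.imread(f"pics/{n}0.png") for n in("top","scene")}
k=8
def cont(n,u0,v0,w,fn,th,z):
    c=fn(I[n][v0:v0+w,u0:u0+w]).astype(np.float32)
    c=cv2.resize(c,None,fx=k,fy=k,interpolation=cv2.INTER_LINEAR)
    cc=max(cv2.findContours((c<th).astype(np.uint8),0,1)[0],key=cv2.contourArea)[:,0]
    return np.array([pl(n,u0+(x+.5)/k-.5,v0+(y+.5)/k-.5,z)[:2] for x,y in cc])
pts=[]
for n,u,v in(("top",465,266,),("scene",174,249)):
    p=cont(n,u,v,40,lambda a:a.max(2),85,0.);c=np.array([.492,-.335])
    for _ in range(3):
        d=p-c;dc=P[n][:2,3]-c;a=np.arctan2(d[:,1],d[:,0])-np.arctan2(dc[1],dc[0]);a=(a+np.pi)%(2*np.pi)-np.pi
        q=p[abs(a)<.7];r=least_squares(lambda c:np.hypot(*(q-c).T)-.024,c);c=r.x
    print(n,"knob axis",c,"rms",np.sqrt(np.mean(r.fun**2)),len(q))
# bar direction in top: pointer & mark
m=I["top"][266:306,465:505].astype(int);g=cv2.resize(m.max(2).astype(np.float32),None,fx=k,fy=k)
for n,u,v in(("top",465,266),("scene",174,249)):
    a=I[n][v:v+40,u:u+40].astype(float);w=a.min(2)-60;b=a.max(2)-a.min(2);w[(w<0)|(b>60)]=0
    y,x=np.nonzero(w);ww=w[y,x];print(n,"mark px",(x*ww).sum()/ww.sum()+u,(y*ww).sum()/ww.sum()+v,len(x),pl(n,(x*ww).sum()/ww.sum()+u,(y*ww).sum()/ww.sum()+v,.042))
# brass centroid -> vertical plane from each camera
L=[]
for n,u,v in(("top",395,246),("scene",240,260)):
    h=cv2.cvtColor(I[n][v:v+26,u:u+26],cv2.COLOR_BGR2HSV).astype(float);w=h[...,1]*((h[...,0]>8)&(h[...,0]<38)&(h[...,1]>70))
    yy,xx=np.mgrid[:26,:26];x,y=(xx*w).sum()/w.sum()+u,(yy*w).sum()/w.sum()+v
    g=pl(n,x,y,.03)[:2];o=P[n][:2,3];d=(g-o)/np.linalg.norm(g-o);L.append((o,d));print(n,x,y,g)
A=np.array([[-d[1],d[0]] for o,d in L]);print("shaft",np.linalg.solve(A,[a@o for a,(o,d) in zip(A,L)]))
# hob corners in the top view
```

```text
top knob axis [ 0.49203019 -0.3373045 ] rms 0.00029889477630475785 114
scene knob axis [ 0.48953377 -0.33668171] rms 0.0002609438210892612 90
top mark px 483.00937081659976 276.87550200803213 13 [ 0.50508913 -0.32408316  0.042     ]
scene mark px 181.5689806678383 283.051230228471 191 [ 0.56151799 -0.3606198   0.042     ]
top 407.9894282632147 258.0071197411003 [ 0.55151019 -0.17425778]
scene 252.72151898734177 272.48247322297954 [ 0.55731387 -0.17524323]
shaft [ 0.55264629 -0.17523462]
```

```bash
python3 -m jog '1 -0.034 -0.001 0 0;1 -0.034 -0.001 0 0;1 -0.034 -0.001 0 0;1 -0.034 -0.001 0 0;1 -0.034 -0.001 0 0;1 -0.034 -0.001 0 0;1 -0.034 -0.001 0 0;1 -0.034 -0.001 0 0;1 -0.034 -0.001 0 0;1 -0.034 -0.001 0 0';python3 -m jog '1 -0.034 -0.002 0 0;1 -0.034 -0.002 0 0;1 0 0 0 6.2;1 0 0 0 6.2;1 0 0 0 6.2;1 0 0 0 6.2;1 0 0 0 6.2;1 0 0 0 6;1 0 0 0.03 0;1 0 0 0.03 0';python3 -m jog '1 0 0 0.03 0;1 0 0 0.03 0;1 0 0 0.015 0;1 0 0 0 0;1 0 0 0 0';python3 - <<'E'
from h import *
from scipy.spatial.transform import Rotation as R
s=robot.read_state();Rm=R.from_rotvec(s["orientation"]).as_matrix();t=s["tool_pos"]
print(t,"yaw x",np.degrees(np.arctan2(Rm[1,0],Rm[0,0])),"to knob",Rm.T@(np.array([.491,-.337,.108])-t),s["q"][5])
E
```

```text
t: 12.0
tool_pos: [0.5036, -0.2629, 0.3343]
orientation: [2.332, 2.104, 0.001]
force: [1.5, -0.7, 0.1]
opening: 0.0928
gripper_force: 0.0
t: 12.83
tool_pos: [0.4944, -0.3295, 0.2762]
orientation: [2.875, 1.253, 0.005]
force: [-0.7, -0.5, 0.2]
opening: 0.0931
gripper_force: 0.0
t: 13.25
tool_pos: [0.4925, -0.3287, 0.1983]
orientation: [-2.878, -1.254, 0.001]
force: [-0.6, -0.0, -1.0]
opening: 0.0931
gripper_force: 0.0
[ 0.49250147 -0.32871737  0.19833423] yaw x 47.09476358944131 to knob [-0.00710024  0.00471944  0.0903241 ] 0.07352104843802316
```

```bash
python3 -m jog '1 -0.007 0.005 0.02 0;1 0 0 0.03 0;1 0 0 0.02 0;1 0 0 0.012 0;1 0 0 0.005 0;1 0 0 0.003 0;0.5 0 0 0 0;0.3 0 0 0 0;0.1 0 0 0 0;0 0 0 0 0' 10;python3 -m jog '0 0 0 0 0;0 0 0 0 0;0 0 0 0 0;0 0 0 0 0;0 0 0 0 0;0 0 0 0 0;0 0 0 0 0;0 0 0 0 0;0 0 0 0 0' 10
```

```text
t: 14.08
tool_pos: [0.4915, -0.3393, 0.1101]
orientation: [2.879, 1.252, 0.001]
force: [-1.0, -0.4, -0.3]
opening: 0.0709
gripper_force: 0.0
t: 14.83
tool_pos: [0.4908, -0.3388, 0.1087]
orientation: [-2.881, -1.252, 0.0]
force: [0.7, -1.2, -0.1]
opening: 0.0137
gripper_force: 9.9
```

```bash
python3 -m jog '0 0 0 0 0;0 0 0 0 0;0 0 0 0 0;0 0 0 0 0' 40
```

```text
t: 15.17
tool_pos: [0.4908, -0.3388, 0.1087]
orientation: [-2.881, -1.252, 0.0]
force: [-0.6, -0.3, 0.3]
opening: 0.0136
gripper_force: 39.8
```

```bash
python3 -m jog '0 0 0 -0.01 0;0 0 0 -0.025 0;0 0 0 -0.03 0;0 0 0 -0.015 0;0 0 0 0 6.6;0 0 0 0 6.6;0 0 0 0 6.6;0 0 0 0 6.6;0 0 0 0 6.6;0 0 0 0 6.5';python3 -m jog '0 0.007 -0.013 0 0;0 0.0135 -0.0256 0 0;0 0.0135 -0.0256 0 0;0 0.0135 -0.0256 0 0;0 0.0135 -0.0256 0 0;0 0.0135 -0.0256 0 0;0 0.0065 -0.012 0 0;0 0 0 0 0;0 0 0 0 0';python3 - <<'E'
from h import *
from scipy.spatial.transform import Rotation as R
a=cam("top");b=cam("scene")
s=robot.read_state();Rm=R.from_rotvec(s["orientation"]).as_matrix();t=s["tool_pos"]
print(t,"yaw x",np.degrees(np.arctan2(Rm[1,0],Rm[0,0])),"to go",Rm.T@(np.array([.5511,-.176,.108])-t),s["opening"])
f=lambda i,u,v:cv2.resize(i[v:v+75,u:u+100,::-1],None,fx=4,fy=4,interpolation=cv2.INTER_CUBIC)
cv2.imwrite("pics/c6.png",np.hstack([f(a,360,215),f(b,200,225)]))
E
```

```text
t: 16.0
tool_pos: [0.4909, -0.3388, 0.1895]
orientation: [3.135, 0.196, 0.001]
force: [-0.1, 0.1, -1.3]
opening: 0.0137
gripper_force: 39.8
t: 16.75
tool_pos: [0.5515, -0.1757, 0.1891]
orientation: [3.134, 0.211, 0.0]
force: [-0.5, 0.6, -0.3]
opening: 0.0136
gripper_force: 39.8
[ 0.55104892 -0.17710683  0.18893081] yaw x 7.535450339768497 to go [ 0.00020624 -0.00112617  0.0809303 ] 0.013757974802592539
```

View pics/c6.png

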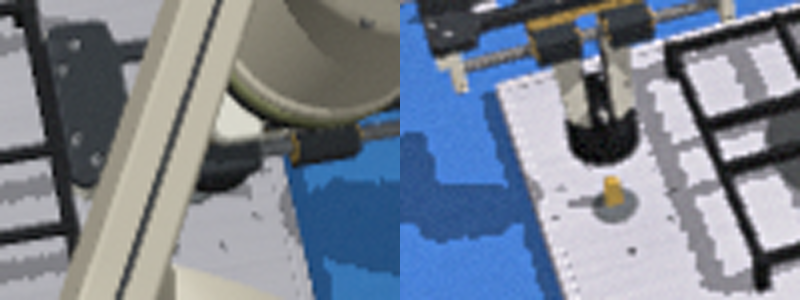

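The scene half shows the knob hovering slightly to the left of the brass shaft (shaft about (613,190), knob body about (602,150) in the crop). I'll measure the knob's bottom rim against the shaft in this same view.

Run:
```python
from h import *
from scipy.optimize import least_squares
b=cam("scene");n="scene";s=robot.read_state();t=s["tool_pos"];z=t[2]-.1087;k=8;u0,v0=238,248;w=26
c=cv2.resize(b[v0:v0+w,u0:u0+w].max(2).astype(np.float32),None,fx=k,fy=k)
cc=max(cv2.findContours((c<90).astype(np.uint8),0,1)[0],key=cv2.contourArea)[:,0]
p=np.array([pl(n,u0+(x+.5)/k-.5,v0+(y+.5)/k-.5,z)[:2] for x,y in cc]);c=t[:2]
for _ in range(3):
    d=p-c;dc=P[n][:2,3]-c;a=np.arctan2(d[:,1],d[:,0])-np.arctan2(dc[1],dc[0]);a=(a+np.pi)%(2*np.pi)-np.pi
    q=p[abs(a)<.9];r=least_squares(lambda c:np.hypot(*(q-c).T)-.024,c);c=r.x
print("tool",t,"knob seen scene",c,np.sqrt(np.mean(r.fun**2)),len(q), "z",z)
I=cv2.cvtColor(b,cv2.COLOR_RGB2HSV).astype(float);u,v=242,264
h=I[v:v+22,u:u+24];m=((h[...,0]>8)&(h[...,0]<38)&(h[...,1]>70));
y,x=np.nonzero(m);print("brass",len(x),x.mean()+u,y.mean()+v,pl(n,x.mean()+u,y.mean()+v,.028),"top row",y.min()+v, "tip", pl(n,x.mean()+u,y.min()+v-.5,.038))
```

```text
tool [ 0.55096168 -0.17744133  0.18886377] knob seen scene [ 0.55106775 -0.17595501] 0.00035975120102250686 115 z 0.08016376907983115
brass 32 252.6875 272.53125 [ 0.55578577 -0.17535122  0.028     ] top row 269 tip [ 0.55025385 -0.17358114  0.038     ]
```

Run:
```python
from h import *
cam("top");cam("scene")
for n,(u0,v0,u1,v1) in(("top",(255,185,455,355)),("scene",(215,210,380,330))):
    I=cv2.imread(f"pics/{n}0.png")[v0:v1,u0:u1];k=4
    I=cv2.resize(I,None,fx=k,fy=k);b=I.astype(int)
    m=((b[...,0]-b[...,2])<40).astype(np.uint8)  # not blue cloth
    cc=max(cv2.findContours(m,0,1)[0],key=cv2.contourArea)[:,0]
    p=np.array([pl(n,u0+(x+.5)/k-.5,v0+(y+.5)/k-.5,.012)[:2] for x,y in cc])
    # side lines by robust fit
    th=np.radians(7.5);c=np.array([.537,-.06])
    for _ in range(4):
        ex=np.array([np.cos(th),np.sin(th)]);ey=np.array([-ex[1],ex[0]]);q=np.c_[(p-c)@ex,(p-c)@ey];o=[];sl=[]
        for ax,h in((0,.14),(1,.17)):
            for sg in(-1,1):
                s=(abs(q[:,ax]-sg*h)<.012)&(abs(q[:,1-ax])<(.15 if ax==0 else .12))
                f=np.polyfit(q[s,1-ax],q[s,ax],1) ;r=abs(q[s,ax]-np.polyval(f,q[s,1-ax]));g=r<np.percentile(r,75);f=np.polyfit(q[s,1-ax][g],q[s,ax][g],1);o.append(f[1]);sl.append(f[0]*(1 if ax else -1))
        th+=np.mean(sl);c=c+ex*(o[0]+o[1])/2+ey*(o[2]+o[3])/2
    print(n,"yaw",np.degrees(th),np.degrees(sl).round(2),"sizes",o[1]-o[0],o[3]-o[2],"c",c,"shaft",c-.118*ey,"shaft using -x edge",c-.118*ey+ex*(.14-(o[1]-o[0])/2))
```

```text
top yaw 8.13193429499061 [ 0.03 -0.01 -0.01 -0.01] sizes 0.2786459151502808 0.3378167117368207 c [ 0.53649683 -0.058434  ] shaft [ 0.55318829 -0.17524751] shaft using -x edge [ 0.55385852 -0.17515174]
scene yaw 8.070547578181435 [ 0.03  0.06  0.07 -0.15] sizes 0.28272148967214106 0.34021800394099366 c [ 0.54062774 -0.05796688] shaft [ 0.55719403 -0.1747982 ] shaft using -x edge [ 0.55584677 -0.17498924]
```

```bash
python3 -m jog '0 0.0026 -0.0009 0.005 -0.6;0 0 0 0.015 0;0 0 0 0.01 0;0 0 0 0.007 0;0 0 0 0 0;0 0 0 0 0'; python3 -m jog '0 0 0 0.003 0;0 0 0 0.002 0;0 0 0 0 0'; python3 -m jog '0 0 0 0.002 0;0 0 0 0 0;0 0 0 0 0'
```

```text
t: 17.5
tool_pos: [0.5532, -0.1753, 0.1509]
orientation: [-3.133, -0.221, 0.002]
force: [-1.1, -0.6, 0.1]
opening: 0.0137
gripper_force: 39.8
t: 17.75
tool_pos: [0.5538, -0.1753, 0.1468]
orientation: [3.134, 0.222, 0.0]
force: [0.5, 0.4, -1.2]
opening: 0.0135
gripper_force: 39.8
t: 18.0
tool_pos: [0.554, -0.1754, 0.1453]
orientation: [3.133, 0.222, 0.001]
force: [-0.8, 0.2, 2.5]
opening: 0.0138
gripper_force: 39.8
```

```bash
python3 -m jog '0 0 0 0.002 0;0 0 0 0 0;0 0 0 0 0'; python3 -m jog '0 0 0.001 0 0;0 0 0 0 0;0 0 0 0 0'; python3 -m jog '0 0.001 0 0 0;0 0 0 0 0;0 0 0 0 0'; python3 -m jog '0 0.001 0 0 0;0 0 0 0 0;0 0 0 0 0'
```

```text
t: 18.25
tool_pos: [0.554, -0.1754, 0.1431]
orientation: [3.133, 0.222, 0.001]
force: [-0.9, -0.3, 4.4]
opening: 0.0138
gripper_force: 39.8
t: 18.5
tool_pos: [0.553, -0.1764, 0.1419]
orientation: [-3.134, -0.222, 0.003]
force: [-2.3, -0.8, -0.2]
opening: 0.0135
gripper_force: 39.8
t: 18.75
tool_pos: [0.5536, -0.1763, 0.1418]
orientation: [-3.133, -0.221, 0.005]
force: [-5.4, -2.5, 2.2]
opening: 0.0133
gripper_force: 39.8
t: 19.0
tool_pos: [0.554, -0.1762, 0.1414]
orientation: [-3.133, -0.221, 0.008]
force: [-8.1, -1.6, 2.4]
opening: 0.0132
gripper_force: 39.8
```

It dropped into the bore after the y shift. Now I back off the sideways push in x and go down.

```bash
python3 -m jog '0 -0.0026 0 0 0;0 0 0 0 0;0 0 0 0 0'; python3 -m jog '0 0 0 0.002 0;0 0 0 0 0;0 0 0 0 0'; python3 -m jog '0 0 0 0.003 0;0 0 0 0 0;0 0 0 0 0'
```

```text
t: 19.25
tool_pos: [0.5529, -0.1763, 0.1421]
orientation: [-3.133, -0.221, 0.001]
force: [-2.8, -0.5, -2.2]
opening: 0.0138
gripper_force: 39.8
t: 19.5
tool_pos: [0.553, -0.1764, 0.1404]
orientation: [-3.134, -0.222, 0.001]
force: [-3.5, -1.3, -1.8]
opening: 0.0138
gripper_force: 39.8
t: 19.75
tool_pos: [0.5529, -0.1764, 0.1373]
orientation: [-3.134, -0.222, 0.002]
force: [-4.8, -0.9, -1.0]
opening: 0.0138
gripper_force: 39.8
```

Sliding in freely. The x force is -4.8 N, so I shift a little further in -x and continue.

```bash
python3 -m jog '0 -0.0012 0 0 0;0 0 0 0.003 0;0 0 0 0 0;0 0 0 0 0'; python3 -m jog '0 0 0 0.003 0;0 0 0 0 0;0 0 0 0 0'; python3 -m jog '0 0 0 0.002 0;0 0 0 0 0;0 0 0 0 0'
```

```text
t: 20.08
tool_pos: [0.5524, -0.1764, 0.1347]
orientation: [3.134, 0.222, 0.001]
force: [-1.0, -0.9, -2.1]
opening: 0.0136
gripper_force: 39.8
t: 20.33
tool_pos: [0.5523, -0.1765, 0.1316]
orientation: [-3.134, -0.222, -0.001]
force: [-0.0, 0.7, -0.9]
opening: 0.0134
gripper_force: 39.8
t: 20.58
tool_pos: [0.5521, -0.1765, 0.1296]
orientation: [-3.134, -0.222, -0.0]
force: [0.9, 0.1, -0.7]
opening: 0.0136
gripper_force: 39.8
```

```bash
python3 -m jog '0 0 0 0.002 0;0 0 0 0 0;0 0 0 0 0' 55; python3 -m jog '0 0 0 0.002 0;0 0 0 0 0;0 0 0 0 0'; python3 -m jog '0 0 0 0.002 0;0 0 0 0 0;0 0 0 0 0';python3 -m jog '0 0 0 0.002 0;0 0 0 0 0;0 0 0 0 0'
```

```text
t: 20.83
tool_pos: [0.5524, -0.1767, 0.1281]
orientation: [3.133, 0.222, 0.001]
force: [-0.2, 0.2, 2.0]
opening: 0.0136
gripper_force: 54.8
t: 21.08
tool_pos: [0.5524, -0.1767, 0.1261]
orientation: [3.133, 0.222, 0.001]
force: [-0.5, -0.4, 3.6]
opening: 0.0132
gripper_force: 54.8
t: 21.33
tool_pos: [0.5524, -0.1767, 0.1242]
orientation: [3.133, 0.222, 0.001]
force: [-1.4, 0.1, 6.5]
opening: 0.0136
gripper_force: 54.8
t: 21.58
tool_pos: [0.5525, -0.1767, 0.1233]
orientation: [3.133, 0.222, 0.002]
force: [-5.0, 2.7, 14.9]
opening: 0.0134
gripper_force: 54.8
```

The force profile matches the spring: 3 to 8 N, then a stiff stop near TCP z = 0.1235. One more bit of push, then a check.

```bash
python3 -m jog '0 -0.0006 0 0.001 0;0 0 0 0 0;0 0 0 0 0;0 0 0 0 0;0 0 0 0 0;0 0 0 0 0;0 0 0 0 0;0 0 0 0 0';  python3 - <<'E'
from h import *
a=cam("top");b=cam("scene");s=robot.read_state();print(s["t"],s["tool_pos"],s["force"],s["wrist_torque"])
f=lambda i,u,v,w,k:cv2.resize(i[v:v+w,u:u+w,::-1],None,fx=k,fy=k,interpolation=cv2.INTER_CUBIC)
cv2.imwrite("pics/c7.png",np.hstack([f(b,160,130,320,1.25),f(b,225,245,50,8)]))
E
```

```text
t: 22.25
tool_pos: [0.5525, -0.1768, 0.1233]
orientation: [3.133, 0.222, 0.003]
force: [-6.1, 3.3, 21.1]
opening: 0.0134
gripper_force: 54.8
22.35 [ 0.55248261 -0.17675985  0.12326684] [-6.67202687  3.78751209 20.19896577] [ 0.67841185  1.29478594 -0.0481345 ]
```

View pics/c7.png

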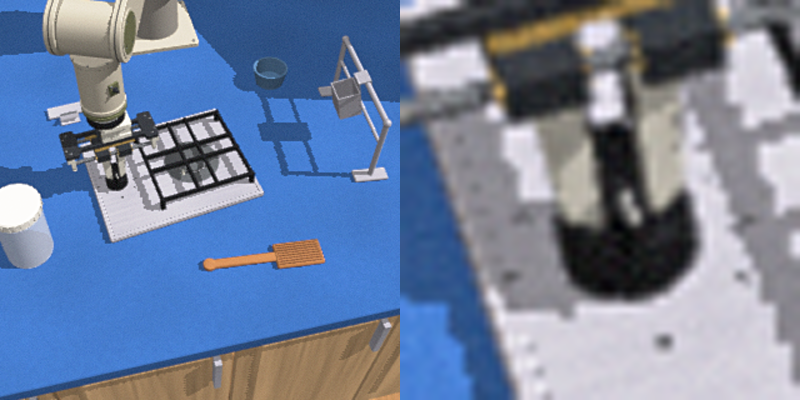

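The knob sits low over the plate with its pointer towards hob +x, the caddy hangs on the rail, and the hold is steady at about 20 N against the stop.

```bash
python3 -c "from plant import robot;print(robot.close_job())"
```

```text
the job is handed in; nothing more can be done
None
```

The caddy hangs by its hook on the upper rail bar, and the knob is home on the valve shaft, pressed against the stop with about 20 N and still held; the job was handed in at about 22 s.

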